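# Unpack a spare power supply from its carton

## Task

Swing both flaps of the small carton open, well past upright so that they lie leaning outward, then lift the metal power supply out and set it down gently, right way up, inside the white outline on the blue antistatic mat, its long side along the outline's long side. Leave the flaps open and the carton standing where it is, do not drop the power supply, and do not disturb the other things on the bench.

Things in the scene. Friction and masses are not known exactly. Their poses are not given: they have to be found in the camera images.
- carton: Loose brown cardboard carton, open-topped under its two flaps, 200 (x) by 150 (y) by 80 mm high, walls and floor 4 mm thick, about 0.8 kg. Origin: centre of its underside; z up, x along its long side. Short end flaps lie fixed against the ends. It slides on the bench if pushed with several newtons.
- flap_left (a joint): Hinge angle (rad) of the flap on the carton's +y side: 0 shut flat, 1.57 upright, 2.7 its stop, leaning outward. Hinge line along the carton's x at y = +75, z = 80 mm in its frame; flap 194 mm long, 64 mm hinge to free edge, 4 mm thick. Stiff hinge (friction 0.025 N m, no spring): stays where left. Starts ajar, 0.55 to 1.0; at least 40 mm free between the two edges.
- flap_right (a joint): Hinge angle of the same kind of flap on the carton's -y side (hinge at y = -75 mm, z = 80 mm in the carton's frame); 0 shut, 1.57 upright, 2.7 stop; starts ajar, 0.55 to 1.0, with the same stiff hinge. A low flap (under about 0.9) pushed level at its edge jams against the finger and the carton slides or tips: reach under the edge and lift it round its arc, then push it over.
- flap_left_edge (a point): Middle of the free edge of the +y flap, 64 mm from its hinge (axes move with the flap).
- flap_right_edge (a point): Middle of the free edge of the -y flap, 64 mm from its hinge (axes move with the flap).
- module_center (a point): Centre (half-way up) of the loose metal power supply in the carton: an aluminium box 46 (x) by 90 (y) by 40 mm high with a green terminal strip and dark slots on top, 0.2 to 0.4 kg. z up. It stands on the carton's floor (4 mm), its 90 mm side roughly across the carton (along the carton's y), off centre by at most 25 mm along the carton's x and 15 mm along its y.
- mat_spot (a point): Centre of the white outline, on the top face (3 mm above the bench) of the blue antistatic mat, which is fixed, 200 (x) by 160 (y) by 3 mm. The inside of the outline is 80 (x) by 124 (y) mm; z up.
- multimeter: Bystander: grey multimeter lying flat, 85 (x) by 170 (y) by 36 mm; origin at the centre of its underside.
- spool: Bystander: green and grey solder spool standing upright, 52 mm diameter, 40 mm high; origin at the centre of its underside.
- screwdriver: Bystander: screwdriver lying flat; origin on its underside, its length along its own x.
- module: The same power supply's body; origin at the centre of its underside, axes as at point module_center.
There are look-alikes about, which are no part of the job. Several things have the shape of the carton; the one meant has the colours described above. Of the things that look like the module, take the one that is farthest from the robot's base at the start.

How it is judged:
By the outcome, as a careful person would: the job done as asked, in the order asked, and still so for the second after the job is handed in, with the robot touching nothing.
It also fails if it takes over 62 s, if anything falls off the work surface, if the arm or the gripper's body presses on something with over 40 N, if the wrist force passes 120 N, or if a joint passes its speed limit or range.

## Robot

A 6-joint arm with a two-finger parallel gripper is mounted at the origin on the work surface. World frame = base frame: x ahead of the robot, y to its left, z up, the work surface at z = 0. Lengths are in m, angles in rad, forces in N, time in s.
With the tool pointing down it reaches from about 0.3 to 0.775 m from the base axis. Payload 14.6 kg.
Tool frame: the origin (TCP) lies at the very end of the fingers, on their centre line; the grasp point (between the pads) lies 19 mm behind it; x points along the fingers, z is the direction in which the jaws open and shut, and the axes are right-handed (so a half turn about x gives the same grasp; the last joint's range is limited). The gripper opens to 85 mm and grips with 20 to 120 N. Pads are 22 mm wide; open, the fingers measure 114 mm over their backs; the gripper's body (76 mm by 85 mm) begins 54 mm behind the grasp point. The pads swing forward as they close: fully open they stand 13 mm farther back than shut.
Start: joints at [-1.388, 0.3, 1.521, -0, 1.321, -0.067], TCP at [0.136, -0.533, 0.231] pointing down, gripper open.
Joint ranges: [-3.03, 3.03], [-0.79, 2.21], [0.23, 2.52], [-1.04, 4.18], [0, 3.07], [-2.55, 2.55]. Speed limits (rad/s): [2.22, 2.22, 2.57, 3.14, 3.14, 3.14].

## Interface

Orientations are given as a unit quaternion [w, x, y, z].
In Python, from rig import arm gives the robot as it stands.
- The arm moves only by the tool jog_arm, never from a script. Its argument "increments" is a list of rows, each an object with "translation": the shift along the world's x, y, z in cm, a list of three; "delta_rot": the turn, a rotation vector about the world's x, y, z in degrees, a list of three; "fingers": the closure in counts, from 0 (fully open) to 255 (shut). A call has 1 to 12 rows; each row is the pose to reach, as a shift and turn from the pose commanded when the call began; what a row does not reach only later rows make up. A row lasts 1/12 s, in which the tool goes at most 41.7 mm and 7.16 degrees, less where a joint would pass 70% of its speed; a pose out of reach is approached as far as the arm can. A call with a gripper value outside its range is refused whole. The fingers move at their own pace and stop on an object; "newtons" is the grip in N (left out, the last holds). Time passes only in rows, so rows that repeat a pose let the fingers close. It gives the time, the measured TCP pose, the force and the opening at its end, in the units of the state.
- arm.get_obs(): the state, without advancing time (a new reading comes with each control period).
- arm.grab_frame(name): name is "side" or "top"; returns a dict with "frame" (480x640x3 uint8, blue, green, red), "fov_y" (degrees; the focal length in pixels is half the picture's height over the tangent of half this angle, whatever the lens; pixels are square), "cx", "cy" (the principal point, pixels), "k1" (the pictures are not rectified: a ray, as slopes to the right and down, at radius r is drawn at 1 + k1 r^2 times it, then the intrinsics apply), "extrinsics" (4x4, takes a point from world to camera coordinates). Camera axes: x right, y down, z forward; pixel columns grow to the right and rows downward; lengths in m; the calibration is good to about 2 mm. A picture is of the moment at which its call begins. There is no depth.
- arm.sign_off(): hands the job in, once; it reports no verdict.
The state is a dict: "time_s": time; "joint_pos": joint angles; "joint_velocities": joint speeds; "joint_torque": joint torques, N m; "position": TCP position; "eef_rot": TCP orientation; "contact_force": force on the tool from outside, world axes, zero at the start; "ft_torque": the same for the moment, N m; "width": finger opening in m.
Only numpy, scipy, OpenCV 4.12 (cv2) and the standard library are available. Lean on these libraries where they do the work, as an engineer would, in place of code of your own. Each camera call takes 0.05 s, during which the arm holds its last target.

## Working session

There is one attempt and no reset: what is moved stays moved. The work goes in short steps, Python scripts to look and compute and a tool call to move; the robot and the scene stay as the last step left them, time stands still between calls to the robot, and variables do not carry over. Pictures are saved under pics/ and viewed, and the job is handed in when it is done.

Besides the shell and the picture viewer there is one more tool, called after ">>>" as name([rows], argument=value, ...), one row to a line, values as JSON. jog_arm: Moves the arm, as the interface text tells. Its arguments: {"type":"object","properties":{"increments":{"type":"array"},"newtons":{"type":"number"}},"required":["increments"]}

```bash
ls; mkdir -p pics
python3 - <<'E'
from rig import arm
import cv2,json,pickle
o=arm.get_obs();print(o)
for n in ("side","top"):
    d=arm.grab_frame(n);cv2.imwrite(f"pics/{n}0.png",d["frame"]);pickle.dump(d,open(f"{n}0.pkl","wb"))
    print(n,d["fov_y"],d["cx"],d["cy"],d["k1"],d["extrinsics"])
E
```

```text
pics
{'time_s': 0.0, 'joint_pos': array([-1.38764399e+00,  3.00435383e-01,  1.52159531e+00, -1.73735690e-05,
        1.32069542e+00, -6.65782237e-02]), 'joint_velocities': array([-6.42515572e-05, -9.70603539e-04,  7.94578608e-04,  6.88782042e-04,
        2.30915008e-04,  7.19981444e-04]), 'joint_torque': array([ 2.44316816e-04, -5.43502522e+01, -3.61790586e+01, -5.60152671e-05,
        4.09463304e-03, -9.46119087e-06]), 'position': array([ 0.13588983, -0.53270233,  0.23073489]), 'eef_rot': array([ 0.55807526,  0.43409735,  0.55868195, -0.43357349]), 'contact_force': array([0.04018663, 0.40319337, 0.5164224 ]), 'ft_torque': array([-0.03544038, -0.05256024,  0.0572431 ]), 'width': 0.08540726487264078}
side 45.86698177191255 323.4812090230493 233.74061068887985 -0.011253270871081633 [[-0.88982852 -0.4557641  -0.02200673  0.46169382]
 [-0.28135304  0.58600225 -0.75989594  0.20168983]
 [ 0.35922928 -0.66998541 -0.64967212  1.00733101]
 [ 0.          0.          0.          1.        ]]
top 50.41294177598004 315.500538524969 252.39389328775712 0.0011068348092536356 [[-0.02064633 -0.99965541 -0.01621088  0.0048824 ]
 [-0.98655198  0.02299988 -0.16182151  0.50662775]
 [ 0.1621386   0.01265186 -0.98668688  1.00947133]
 [ 0.          0.          0.          1.        ]]
```

View pics/side0.png

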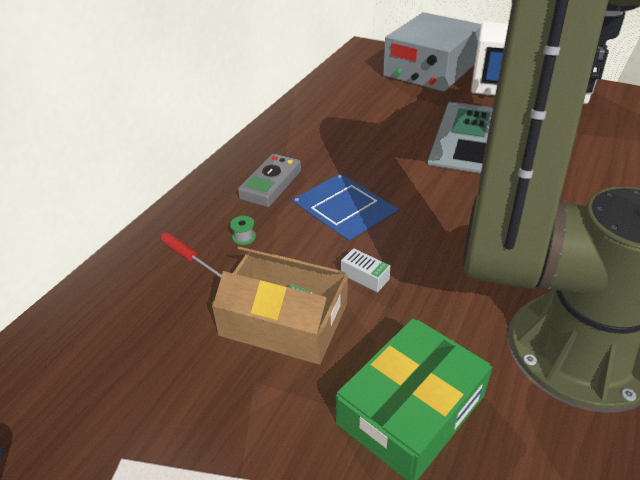

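View pics/top0.png

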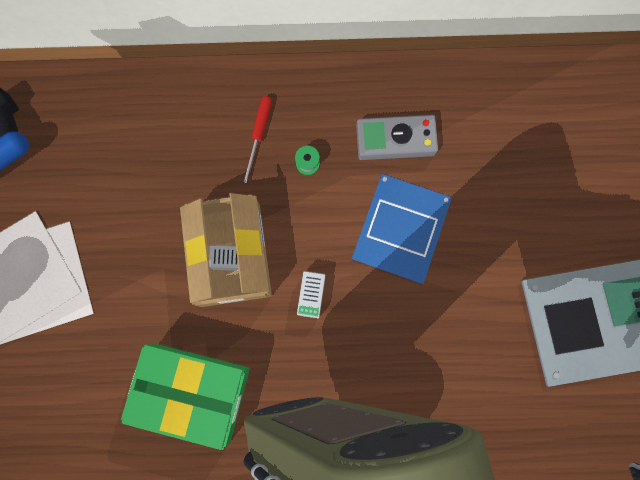

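```bash
cat > h.py <<'E'
import numpy as np,cv2,pickle
def K(d):
    f=240/np.tan(np.radians(d["fov_y"]/2));return f
def proj(d,P):
    P=np.atleast_2d(P);E=np.array(d["extrinsics"]);c=P@E[:3,:3].T+E[:3,3]
    s=c[:,:2]/c[:,2:];r2=(s**2).sum(1,keepdims=True);s=s*(1+d["k1"]*r2)
    return s*K(d)+[d["cx"],d["cy"]]
def ray(d,uv):
    s=(np.array(uv,float)-[d["cx"],d["cy"]])/K(d);q=s.copy()
    for _ in range(5): q=s/(1+d["k1"]*(q**2).sum())
    E=np.array(d["extrinsics"]);R=E[:3,:3];return -R.T@E[:3,3],R.T@np.array([q[0],q[1],1])
def onz(d,uv,z):
    o,v=ray(d,uv);return o+v*(z-o[2])/v[2]
def tri(d1,u1,d2,u2):
    o1,v1=ray(d1,u1);o2,v2=ray(d2,u2)
    A=np.stack([v1,-v2],1);t=np.linalg.lstsq(A,o2-o1,rcond=None)[0]
    a=o1+v1*t[0];b=o2+v2*t[1];return (a+b)/2,np.linalg.norm(a-b)
def load(n):return pickle.load(open(n+".pkl","rb"))
E
python3 - <<'E'
from h import *
t=load("top0")["frame"];s=load("side0")["frame"]
cv2.imwrite("pics/tc.png",cv2.resize(t[180:320,165:335],None,fx=4.5,fy=4.2,interpolation=cv2.INTER_CUBIC))
cv2.imwrite("pics/sc.png",cv2.resize(s[235:370,200:400],None,fx=4,fy=4,interpolation=cv2.INTER_CUBIC))
cv2.imwrite("pics/mc.png",cv2.resize(t[165:290,340:460],None,fx=4.5,fy=4.5,interpolation=cv2.INTER_CUBIC))
E
```

```text
(no output)
```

View pics/tc.png

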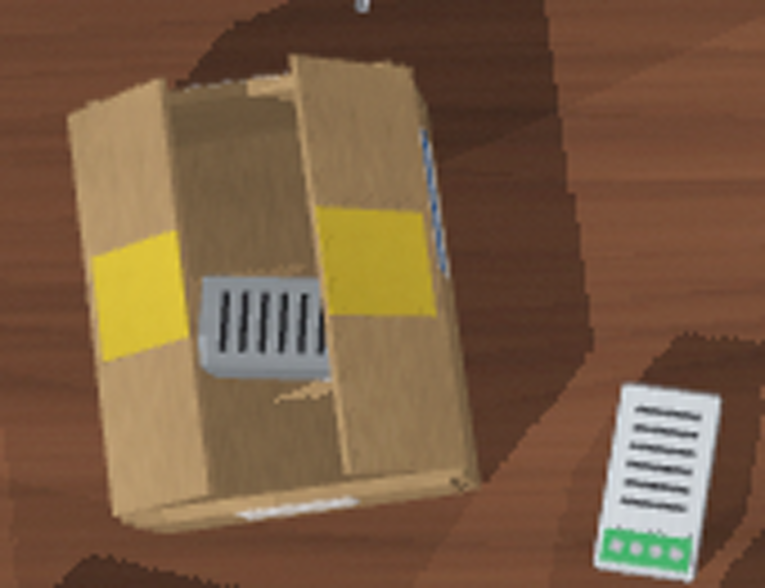

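View pics/sc.png

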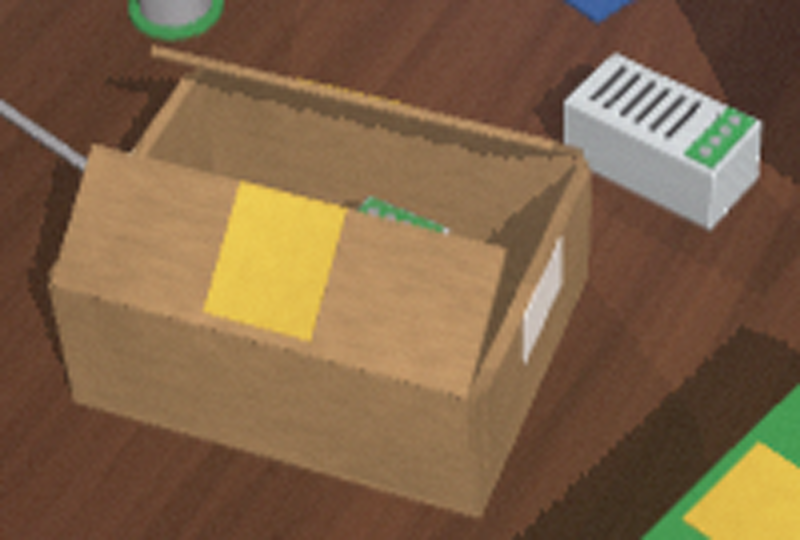

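View pics/mc.png

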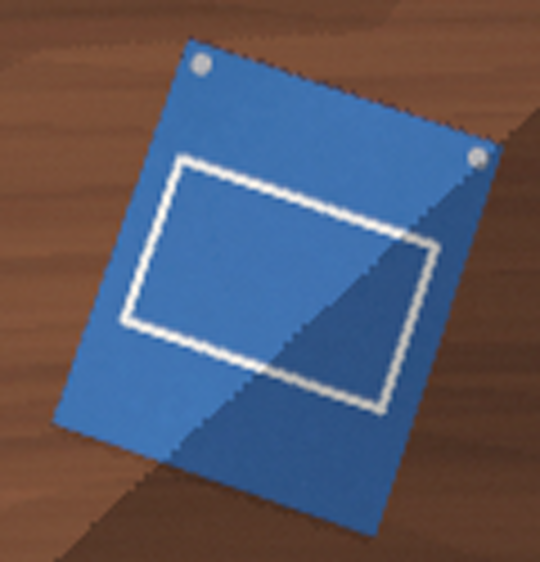

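```bash
cat > fit.py <<'E'
from h import *
from scipy.optimize import least_squares
t=load("top0");s=load("side0")
T=lambda a,b:(165+a/4.5,180+b/4.2)
S=lambda a,b:(200+a/4,235+b/4)
M=lambda a,b:(340+a/4.5,165+b/4.5)
def W(p,l):
    x,y,a=p;R=np.array([[np.cos(a),-np.sin(a),0],[np.sin(a),np.cos(a),0],[0,0,1]])
    return R@np.array(l)+[x,y,0]
def edge(sg,xx,th,r=.064): # sg +1 left
    return [xx,sg*(.075-r*np.cos(th)),.08+r*np.sin(th)]
def res(q):
    p=q[:3];L,Rr=q[3],q[4];o=[]
    for d,uv,l in [
     (t,T(68,115),[.097,.075,.08]),(t,T(115,515),[-.097,.075,.08]),(t,T(165,82),edge(1,.097,L)),(t,T(212,495),edge(1,-.097,L)),
     (t,T(412,68),[.097,-.075,.08]),(t,T(467,478),[-.097,-.075,.08]),(t,T(290,55),edge(-1,.097,Rr)),(t,T(345,475),edge(-1,-.097,Rr)),
     (s,S(52,283),[.097,.075,.08]),(s,S(470,395),[-.097,.075,.08]),(s,S(92,147),edge(1,.097,L)),(s,S(505,248),edge(1,-.097,L)),
     (s,S(75,403),[.1,.075,0]),(s,S(480,517),[-.1,.075,0]),(s,S(152,50),edge(-1,.097,Rr)),(s,S(585,152),edge(-1,-.097,Rr))]:
        o.append(proj(d,W(p,l))[0]-uv)
    return np.array(o).ravel()
if __name__=="__main__":
    r=least_squares(res,[.45,.13,0.1,.8,.8],loss='soft_l1');q=r.x
    print("carton",q,np.degrees(q[2]));print(res(q).reshape(-1,2).round(1).tolist())
    print("cam",ray(t,(320,240))[0],ray(s,(320,240))[0])
    for n,(a,b) in dict(mTL=(203,278),mBL=(200,360),mBLl=(203,375)).items(): print(n,onz(t,T(a,b),.044))
    print("green", onz(s,S(365,198),.044),onz(s,S(448,228),.044))
    c=[onz(t,M(a,b),.003) for a,b in [(180,158),(438,245),(383,410),(124,322)]]
    print("mat",np.round(c,4),np.mean(c,0), np.degrees(np.arctan2(*(c[0]-c[1])[[1,0]])), np.degrees(np.arctan2(*(c[3]-c[2])[[1,0]])))
    for n,uv in dict(spool=(307,158),sd0=(246,181),sd1=(265,98),mm0=(358,120),mm1=(437,158),dec0=(302,273),dec1=(320,317),dec2=(325,275),dec3=(298,313),g0=(147,345),g1=(249,370),g2=(223,448),g3=(122,422)).items(): print(n,onz(t,uv,.03)[:2])
E
python3 fit.py
```

```text
carton [0.51125502 0.1766326  0.12149208 0.66508637 0.82479478] 6.960983433510997
[[1.1, 0.2], [0.4, 0.2], [-0.4, -0.7], [-0.0, -0.2], [-1.9, 0.8], [-2.0, -2.0], [-0.3, 0.6], [-0.7, -0.1], [0.8, 0.1], [-0.2, 0.6], [1.2, -1.0], [0.9, -0.1], [0.0, -0.9], [0.2, -0.0], [-0.0, -0.0], [-8.2, -1.5]]
cam [ 0.33624115 -0.01954335  1.07809453] [0.10571158 0.76712986 0.81785853]
mTL [0.5242349  0.21120939 0.044     ]
mBL [0.48353253 0.21205706 0.044     ]
mBLl [0.47610504 0.21058812 0.044     ]
green [0.52115919 0.12806504 0.044     ] [0.47636079 0.12810497 0.044     ]
mat [[ 0.6245 -0.148   0.003 ]
 [ 0.5786 -0.2693  0.003 ]
 [ 0.4995 -0.2387  0.003 ]
 [ 0.5447 -0.1181  0.003 ]] [ 0.56183016 -0.19351324  0.003     ] 69.26226046217124 69.43476863695923
spool [0.71442263 0.00791691]
sd0 [0.66651366 0.1392121 ]
sd1 [0.85451195 0.09767065]
mm0 [ 0.79775    -0.10444874]
mm1 [ 0.70703936 -0.27026653]
dec0 [0.46589666 0.02273761]
dec1 [ 0.37468972 -0.01252574]
dec2 [ 0.46065697 -0.02476488]
dec3 [0.38376193 0.03226518]
g0 [0.32567086 0.34043024]
g1 [0.27192815 0.1325857 ]
g2 [0.12326149 0.18369132]
g3 [0.17603624 0.3853337 ]
```

```bash
cat > plan.py <<'E'
from h import *
from scipy.spatial.transform import Rotation as R
from rig import arm
C=np.array([0.5113,0.1766,0.0]);YAW=np.radians(7)
def cur():
    o=arm.get_obs();w,x,y,z=o["eef_rot"];return np.array(o["position"]),R.from_quat([x,y,z,w])
def local(l):return R.from_euler('z',YAW).apply(l)+C
def orient(fdir,zdir): # world
    fx=np.array(fdir,float);fx/=np.linalg.norm(fx);z=np.array(zdir,float);z-=fx*(z@fx);z/=np.linalg.norm(z)
    return R.from_matrix(np.stack([fx,np.cross(z,fx),z],1))
def best(fdir,zdir):
    p,r=cur();c=[orient(fdir,zdir),orient(fdir,-np.array(zdir))]
    return min(c,key=lambda q:(q*r.inv()).magnitude())
def tilt(deg): # positive: finger tips toward carton +y
    a=np.radians(deg);rz=R.from_euler('z',YAW);return best(rz.apply([0,np.sin(a),-np.cos(a)]),rz.apply([1,0,0]))
def go(P,Rt):
    p,r=cur();print("trans cm",((P-p)*100).round(2),"rot deg",np.degrees((Rt*r.inv()).as_rotvec()).round(1))
E
python3 - <<'E'
from plan import *
p,r=cur();print(r.as_matrix().round(2))
Rt=tilt(30)
go(local([0,-.013,.2]),Rt); go(local([0,-.013,.146]),Rt); go(local([0,.017,.094]),Rt)
E
```

```text
[[-0.    0.97  0.25]
 [ 0.    0.25 -0.97]
 [-1.    0.   -0.  ]]
trans cm [37.7  69.64 -3.08] rot deg [ 27.  -18.5  80.6]
trans cm [37.7  69.64 -8.48] rot deg [ 27.  -18.5  80.6]
trans cm [ 37.33  72.62 -13.68] rot deg [ 27.  -18.5  80.6]
```

>>> jog_arm([
  {"translation": [3,5,2],"delta_rot": [2,-1.5,6],"fingers": 255},
  {"translation": [37.7,69.6,2],"delta_rot": [27,-18.5,80.6],"fingers": 255},
  {"translation": [37.7,69.6,2],"delta_rot": [27,-18.5,80.6],"fingers": 255},
  {"translation": [37.7,69.6,2],"delta_rot": [27,-18.5,80.6],"fingers": 255},
  {"translation": [37.7,69.6,2],"delta_rot": [27,-18.5,80.6],"fingers": 255},
  {"translation": [37.7,69.6,2],"delta_rot": [27,-18.5,80.6],"fingers": 255},
  {"translation": [37.7,69.6,2],"delta_rot": [27,-18.5,80.6],"fingers": 255},
  {"translation": [37.7,69.6,2],"delta_rot": [27,-18.5,80.6],"fingers": 255},
  {"translation": [37.7,69.6,2],"delta_rot": [27,-18.5,80.6],"fingers": 255},
  {"translation": [37.7,69.6,2],"delta_rot": [27,-18.5,80.6],"fingers": 255},
  {"translation": [37.7,69.6,2],"delta_rot": [27,-18.5,80.6],"fingers": 255},
  {"translation": [37.7,69.6,2],"delta_rot": [27,-18.5,80.6],"fingers": 255},
])

```text
time_s: 1.1
position: [0.374, -0.0937, 0.2488]
eef_rot: [0.672, 0.147, 0.694, 0.214]
contact_force: [1.6, -1.2, -0.5]
width: 0.0
```

Run:
```python
from plan import *
o=arm.get_obs();print(o["position"],o["joint_velocities"].round(3),o["width"],o["time_s"])
Rt=tilt(30)
go(local([0,-.013,.2]),Rt)
```

```text
[ 0.37395999 -0.09365612  0.24880736] [ 1.101  0.288 -0.192  0.433  0.088 -0.447] 1.6996612234910356e-05 1.1
trans cm [13.89 25.74 -4.88] rot deg [ 0.4 -0.3  1.3]
```

>>> jog_arm([
  {"translation": [13,24.5,-4.5],"delta_rot": [0,0,0],"fingers": 255},
  {"translation": [13,24.5,-4.5],"delta_rot": [0,0,0],"fingers": 255},
  {"translation": [13,24.5,-4.5],"delta_rot": [0,0,0],"fingers": 255},
  {"translation": [13,24.5,-4.5],"delta_rot": [0,0,0],"fingers": 255},
  {"translation": [13,24.5,-4.5],"delta_rot": [0,0,0],"fingers": 255},
  {"translation": [13,24.5,-4.5],"delta_rot": [0,0,0],"fingers": 255},
  {"translation": [13,24.5,-4.5],"delta_rot": [0,0,0],"fingers": 255},
  {"translation": [13,24.5,-4.5],"delta_rot": [0,0,0],"fingers": 255},
  {"translation": [13,24.5,-4.5],"delta_rot": [0,0,0],"fingers": 255},
  {"translation": [13,24.5,-4.5],"delta_rot": [0,0,0],"fingers": 255},
])

```text
time_s: 1.93
position: [0.5033, 0.149, 0.2035]
eef_rot: [0.672, 0.149, 0.694, 0.211]
contact_force: [0.2, -0.3, 0.1]
width: -0.0
```

```bash
cat > snap.py <<'E'
from plan import *
import sys
k=sys.argv[1]
for n in ("side","top"):
    d=arm.grab_frame(n);cv2.imwrite(f"pics/{n}{k}.png",d["frame"]);pickle.dump(d,open(f"{n}{k}.pkl","wb"))
a=cv2.imread(f"pics/side{k}.png")[160:400,160:430];b=cv2.imread(f"pics/top{k}.png")[130:370,130:400]
cv2.imwrite(f"pics/c{k}.png",cv2.resize(np.hstack([a,b]),(800,356),interpolation=cv2.INTER_CUBIC))
E
python3 snap.py 1
python3 - <<'E'
from plan import *
o=arm.get_obs();print(o["position"],o["joint_velocities"].round(3),o["contact_force"],o["time_s"])
Rt=tilt(30)
go(local([0,-.013,.146]),Rt);go(local([0,.017,.094]),Rt)
E
```

```text
[0.50348104 0.14841161 0.20396506] [-0.004 -0.004 -0.003 -0.    -0.001  0.002] [ 0.25197597 -0.29993471 -0.73693911] 2.0333
trans cm [ 0.94  1.53 -5.8 ] rot deg [ 0.5 -0.3  1.7]
trans cm [  0.57   4.51 -11.  ] rot deg [ 0.5 -0.3  1.7]
```

View pics/c1.png

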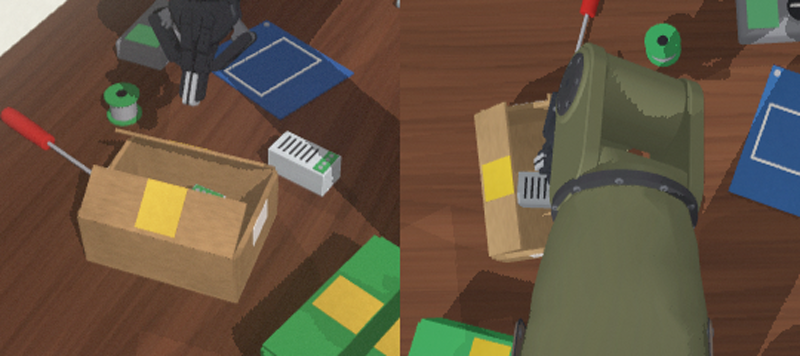

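>>> jog_arm([
  {"translation": [0.6,0.8,-3],"delta_rot": [0.5,-0.3,1.7],"fingers": 255},
  {"translation": [0.9,1.5,-5.8],"delta_rot": [0.5,-0.3,1.7],"fingers": 255},
  {"translation": [0.8,2.5,-7.5],"delta_rot": [0.5,-0.3,1.7],"fingers": 255},
  {"translation": [0.7,3.5,-9.3],"delta_rot": [0.5,-0.3,1.7],"fingers": 255},
  {"translation": [0.6,4.5,-11],"delta_rot": [0.5,-0.3,1.7],"fingers": 255},
  {"translation": [0.6,4.5,-11],"delta_rot": [0.5,-0.3,1.7],"fingers": 255},
  {"translation": [0.6,4.5,-11],"delta_rot": [0.5,-0.3,1.7],"fingers": 255},
])

```text
time_s: 2.62
position: [0.5095, 0.1937, 0.0939]
eef_rot: [0.67, 0.141, 0.693, 0.224]
contact_force: [0.4, -0.1, 0.5]
width: 0.0
```

```bash
python3 snap.py 2
python3 - <<'E'
from plan import *
o=arm.get_obs();print(o["position"],o["contact_force"],o["time_s"])
Rt=tilt(30)
# tip targets: edge contact, then corner on arc r
go(local([0,.0241,.0984]),Rt)
for th in (50,60,75,90,105,120,135,148):
    a=np.radians(th);r=.042
    c=np.array([0,.075-r*np.cos(a)-.003*np.sin(a),.08+r*np.sin(a)-.003*np.cos(a)])
    print(th,end=' ');go(local(c-[0,.0095,.0055]),Rt)
E
```

```text
[0.51030036 0.19352612 0.09510299] [ 0.19601785 -0.8124396   0.90684235] 2.7167
trans cm [-0.19  0.7   0.33] rot deg [ 0.   0.1 -0. ]
50 trans cm [-0.34  1.9   0.96] rot deg [ 0.   0.1 -0. ]
60 trans cm [-0.41  2.47  1.43] rot deg [ 0.   0.1 -0. ]
75 trans cm [-0.53  3.44  1.92] rot deg [ 0.   0.1 -0. ]
90 trans cm [-0.66  4.51  2.14] rot deg [ 0.   0.1 -0. ]
105 trans cm [-0.8   5.6   2.07] rot deg [ 0.   0.1 -0. ]
120 trans cm [-0.92  6.64  1.73] rot deg [ 0.   0.1 -0. ]
135 trans cm [-1.03  7.55  1.12] rot deg [ 0.   0.1 -0. ]
148 trans cm [-1.11  8.19  0.42] rot deg [ 0.   0.1 -0. ]
```

View pics/c2.png

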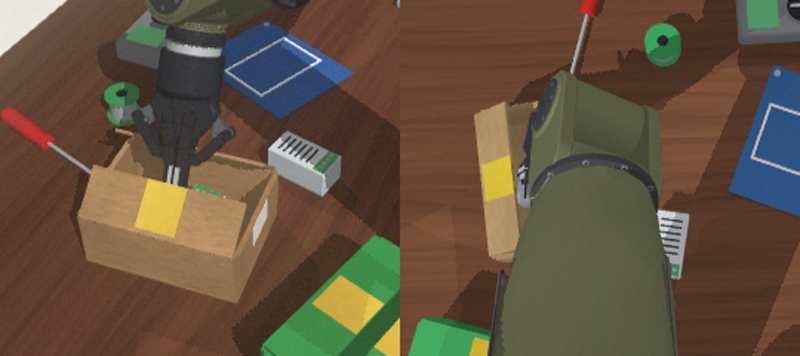

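>>> jog_arm([
  {"translation": [-0.1,0.7,0.3],"delta_rot": [0,0,0],"fingers": 255},
  {"translation": [-0.2,1.3,0.7],"delta_rot": [0,0,0],"fingers": 255},
  {"translation": [-0.3,1.9,1.1],"delta_rot": [0,0,0],"fingers": 255},
  {"translation": [-0.4,2.5,1.5],"delta_rot": [0,0,0],"fingers": 255},
  {"translation": [-0.5,3.0,1.8],"delta_rot": [0,0,0],"fingers": 255},
  {"translation": [-0.5,3.5,2.0],"delta_rot": [0,0,0],"fingers": 255},
])

```text
time_s: 3.22
position: [0.5044, 0.2301, 0.1144]
eef_rot: [0.67, 0.14, 0.693, 0.225]
contact_force: [-0.5, -0.6, -0.2]
width: 0.0001
```

```bash
python3 snap.py 3
python3 - <<'E'
from plan import *
o=arm.get_obs();print(o["position"],o["contact_force"],o["time_s"])
E
```

```text
[0.50450003 0.23019576 0.11420601] [-0.809129    0.0721337  -0.52278345] 3.3167
```

View pics/c3.png

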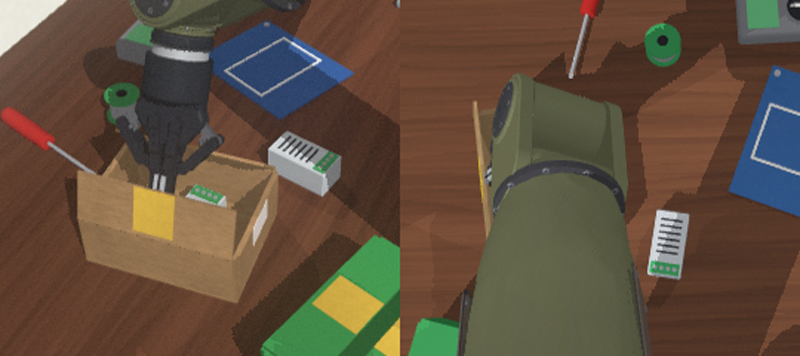

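>>> jog_arm([
  {"translation": [-0.1,0.6,0.1],"delta_rot": [0,0,0],"fingers": 255},
  {"translation": [-0.1,1.2,0.2],"delta_rot": [0,0,0],"fingers": 255},
  {"translation": [-0.2,1.8,0.1],"delta_rot": [0,0,0],"fingers": 255},
  {"translation": [-0.3,2.4,0],"delta_rot": [0,0,0],"fingers": 255},
  {"translation": [-0.4,3.0,-0.2],"delta_rot": [0,0,0],"fingers": 255},
  {"translation": [-0.4,3.6,-0.5],"delta_rot": [0,0,0],"fingers": 255},
  {"translation": [-0.5,4.1,-0.8],"delta_rot": [0,0,0],"fingers": 255},
  {"translation": [-0.5,4.5,-1.2],"delta_rot": [0,0,0],"fingers": 255},
  {"translation": [-0.5,4.5,-1.2],"delta_rot": [0,0,0],"fingers": 255},
])

```text
time_s: 4.07
position: [0.4991, 0.275, 0.1008]
eef_rot: [0.67, 0.141, 0.694, 0.225]
contact_force: [0.3, 0.3, 0.1]
width: 0.0001
```

```bash
python3 snap.py 4
python3 - <<'E'
from plan import *
o=arm.get_obs();print(o["position"],o["contact_force"],o["time_s"])
R2=tilt(-30)
go(local([0,.013,.2]),R2)
E
```

```text
[0.49945779 0.27445102 0.10144915] [ 0.79370779  0.21097775 -0.22044621] 4.1667
trans cm [ 1.03 -8.49  9.86] rot deg [-59.5  -7.4  -0. ]
```

View pics/c4.png

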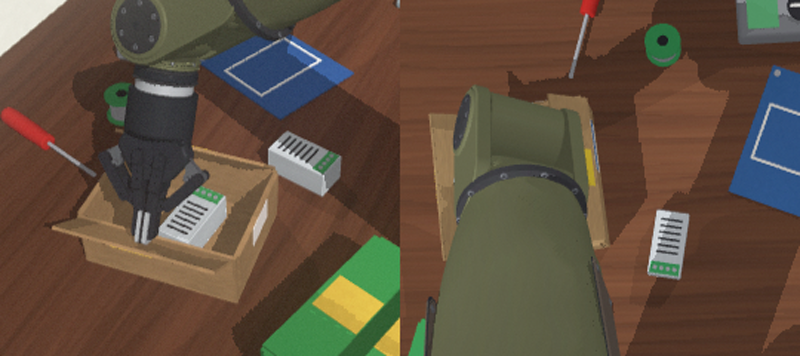

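>>> jog_arm([
  {"translation": [0,-2,3.5],"delta_rot": [0,0,0],"fingers": 255},
  {"translation": [0.3,-4,7],"delta_rot": [-6.5,-0.8,0],"fingers": 255},
  {"translation": [1,-8.5,10],"delta_rot": [-13,-1.6,0],"fingers": 255},
  {"translation": [1,-8.5,10],"delta_rot": [-59.5,-7.4,0],"fingers": 255},
  {"translation": [1,-8.5,10],"delta_rot": [-59.5,-7.4,0],"fingers": 255},
  {"translation": [1,-8.5,10],"delta_rot": [-59.5,-7.4,0],"fingers": 255},
  {"translation": [1,-8.5,10],"delta_rot": [-59.5,-7.4,0],"fingers": 255},
  {"translation": [1,-8.5,10],"delta_rot": [-59.5,-7.4,0],"fingers": 255},
  {"translation": [1,-8.5,10],"delta_rot": [-59.5,-7.4,0],"fingers": 255},
  {"translation": [1,-8.5,10],"delta_rot": [-59.5,-7.4,0],"fingers": 255},
  {"translation": [1,-8.5,10],"delta_rot": [-59.5,-7.4,0],"fingers": 255},
  {"translation": [1,-8.5,10],"delta_rot": [-59.5,-7.4,0],"fingers": 255},
])

```text
time_s: 5.17
position: [0.5095, 0.1898, 0.2013]
eef_rot: [0.693, -0.224, 0.671, -0.139]
contact_force: [0.7, 0.9, -0.1]
width: -0.0
```

```bash
python3 snap.py 5
python3 - <<'E'
from plan import *
o=arm.get_obs();print(o["position"],o["contact_force"],o["time_s"])
Rt=tilt(-30);th0=.825
e=np.array([0,-.075+.064*np.cos(th0),.08+.064*np.sin(th0)])
ax=np.array([0,-.5,-.866]);n=np.array([0,-.866,.5])
tip=e-n*.011+ax*.018
print(tip);go(local(tip-n*.01-ax*.05),Rt);go(local(tip-n*.01),Rt);go(local(tip),Rt)
for th in (60,75,90,105,120,135,142):
    a=np.radians(th);r=.042
    c=np.array([0,-.075+r*np.cos(a)+.003*np.sin(a),.08+r*np.sin(a)-.003*np.cos(a)])
    print(th,end=' ');go(local(c-.011*n),Rt)
E
```

```text
[0.50982738 0.18888956 0.20211041] [ 0.36164749  0.3924122  -0.25286886] 5.2667
[ 0.         -0.03104635  0.10592306]
trans cm [ 0.12 -0.97 -5.79] rot deg [-0.2  0.   0. ]
trans cm [  0.42  -3.45 -10.12] rot deg [-0.2  0.   0. ]
trans cm [ 0.53 -4.31 -9.62] rot deg [-0.2  0.   0. ]
60 trans cm [ 0.66 -5.39 -9.27] rot deg [-0.2  0.   0. ]
75 trans cm [ 0.78 -6.36 -8.78] rot deg [-0.2  0.   0. ]
90 trans cm [ 0.91 -7.43 -8.56] rot deg [-0.2  0.   0. ]
105 trans cm [ 1.04 -8.52 -8.63] rot deg [-0.2  0.   0. ]
120 trans cm [ 1.17 -9.55 -8.97] rot deg [-0.2  0.   0. ]
135 trans cm [  1.28 -10.46  -9.58] rot deg [-0.2  0.   0. ]
142 trans cm [  1.33 -10.83  -9.94] rot deg [-0.2  0.   0. ]
```

View pics/c5.png

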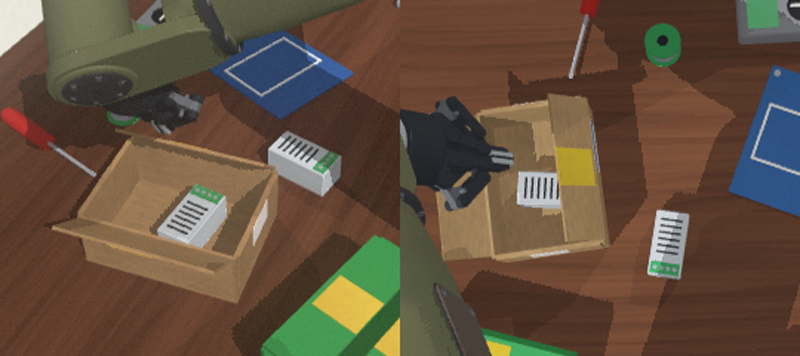

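>>> jog_arm([
  {"translation": [0.1,-1,-3],"delta_rot": [0,0,0],"fingers": 255},
  {"translation": [0.1,-1,-5.8],"delta_rot": [0,0,0],"fingers": 255},
  {"translation": [0.3,-2.3,-8],"delta_rot": [0,0,0],"fingers": 255},
  {"translation": [0.4,-3.4,-10],"delta_rot": [0,0,0],"fingers": 255},
  {"translation": [0.5,-4.1,-9.8],"delta_rot": [0,0,0],"fingers": 255},
  {"translation": [0.6,-4.7,-9.5],"delta_rot": [0,0,0],"fingers": 255},
  {"translation": [0.7,-5.4,-9.3],"delta_rot": [0,0,0],"fingers": 255},
  {"translation": [0.8,-5.9,-9.0],"delta_rot": [0,0,0],"fingers": 255},
  {"translation": [0.8,-6.4,-8.8],"delta_rot": [0,0,0],"fingers": 255},
])

```text
time_s: 6.02
position: [0.5184, 0.1252, 0.1156]
eef_rot: [0.694, -0.224, 0.67, -0.14]
contact_force: [0.5, 0.8, 0.3]
width: -0.0002
```

```bash
python3 snap.py 6
python3 - <<'E'
from plan import *
o=arm.get_obs();print(o["position"],o["contact_force"],o["time_s"])
E
```

```text
[0.51804123 0.12497538 0.11510279] [-1.23734236  0.07442334 -0.6848618 ] 6.1167
```

View pics/c6.png

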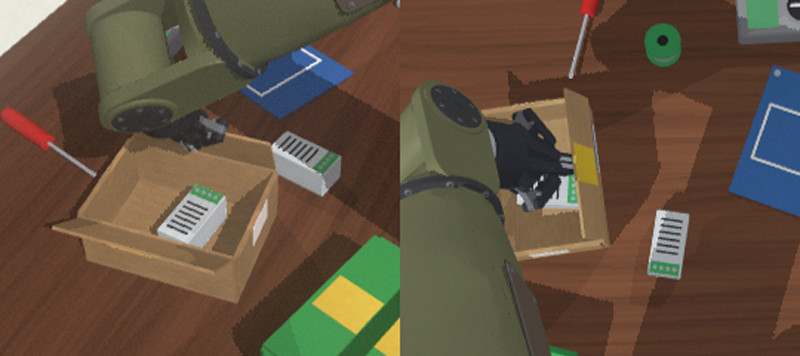

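>>> jog_arm([
  {"translation": [0.1,-0.6,0.1],"delta_rot": [0,0,0],"fingers": 255},
  {"translation": [0.1,-1.2,0.2],"delta_rot": [0,0,0],"fingers": 255},
  {"translation": [0.2,-1.8,0.1],"delta_rot": [0,0,0],"fingers": 255},
  {"translation": [0.3,-2.4,0],"delta_rot": [0,0,0],"fingers": 255},
  {"translation": [0.4,-3.0,-0.2],"delta_rot": [0,0,0],"fingers": 255},
  {"translation": [0.4,-3.6,-0.5],"delta_rot": [0,0,0],"fingers": 255},
  {"translation": [0.5,-4.1,-0.8],"delta_rot": [0,0,0],"fingers": 255},
  {"translation": [0.5,-4.6,-1.2],"delta_rot": [0,0,0],"fingers": 255},
  {"translation": [0.5,-4.6,-1.2],"delta_rot": [0,0,0],"fingers": 255},
  {"translation": [0.4,-3.5,1],"delta_rot": [0,0,0],"fingers": 255},
  {"translation": [0.4,-1,5],"delta_rot": [0,0,0],"fingers": 255},
  {"translation": [-6,5,9],"delta_rot": [0,0,0],"fingers": 0},
])

```text
time_s: 7.12
position: [0.4973, 0.1387, 0.1806]
eef_rot: [0.694, -0.223, 0.67, -0.141]
contact_force: [0.4, 0.9, 0.7]
width: 0.011
```

```bash
python3 snap.py 7
python3 - <<'E'
from plan import *
o=arm.get_obs();print(o["position"],o["contact_force"],o["time_s"])
E
```

```text
[0.49425614 0.14164742 0.1806878 ] [ 0.76038864 -0.54123533 -0.25986065] 7.2167
```

View pics/c7.png

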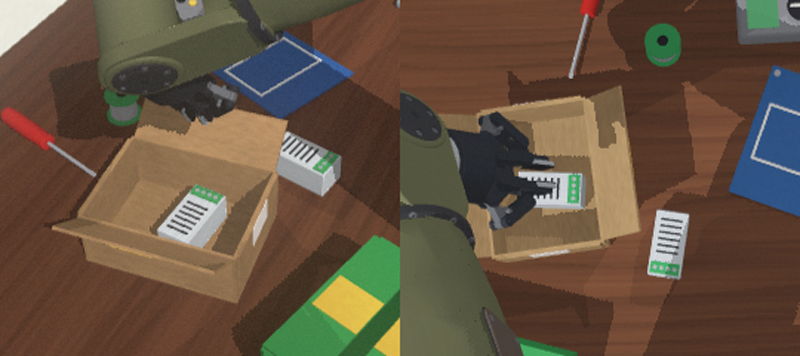

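Run:
```python
from h import *
s=load("side7")["frame"];t=load("top7")["frame"]
a=cv2.resize(s[270:340,255:325],(490,490),interpolation=cv2.INTER_CUBIC)
b=cv2.resize(t[235:285,200:265],(520,400),interpolation=cv2.INTER_CUBIC)
cv2.imwrite("pics/m7s.png",a);cv2.imwrite("pics/m7t.png",b)
```

```text
(no output)
```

View pics/m7s.png

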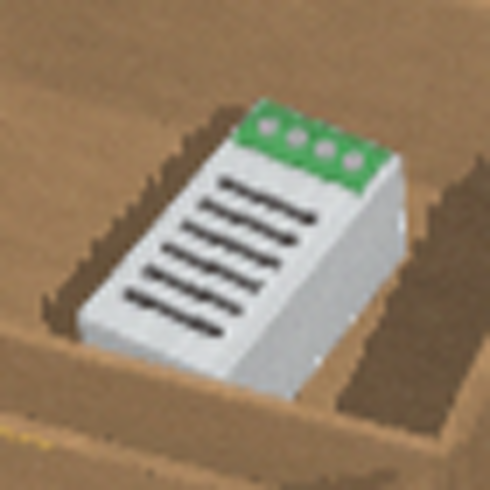

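View pics/m7t.png

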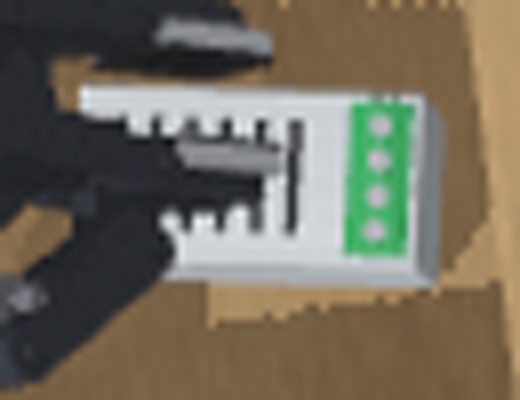

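```bash
cat > mod.py <<'E'
from h import *
from scipy.optimize import least_squares
def fitmod(obs,ztop,x0,L=.09,Wd=.046):
    def f(q):
        c,s=np.cos(q[2]),np.sin(q[2]);o=[]
        for d,uv,(sx,sy) in obs:
            l=np.array([sx*Wd/2,sy*L/2]);P=[q[0]+c*l[0]-s*l[1],q[1]+s*l[0]+c*l[1],ztop]
            o.append(proj(d,P)[0]-uv)
        return np.array(o).ravel()
    r=least_squares(f,x0,loss='soft_l1');return r.x,f(r.x).reshape(-1,2).round(1)
E
python3 - <<'E'
from mod import *
s=load("side7");t=load("top7")
S=lambda a,b:(255+a/7,270+b/7);T=lambda a,b:(200+a/8,235+b/8)
so=[(s,S(262,98),(1,-1)),(s,S(401,157),(-1,-1)),(s,S(232,378),(-1,1)),(s,S(80,322),(1,1))]
to=[(t,T(82,88),(1,1)),(t,T(428,95),(1,-1)),(t,T(415,268),(-1,-1))]
for o in (so,to,so+to):
    q,e=fitmod(o,.044,[.5,.167,0]);print(q,np.degrees(q[2]),e.tolist())
E
```

```text
[ 0.49878757  0.17167843 -0.02560895] -1.4672847657842583 [[-0.4, -0.1], [0.7, -0.4], [-0.1, 0.8], [-0.1, -0.3]]
[ 0.50007562  0.16768855 -0.04694154] -2.689552109895962 [[-0.3, -0.2], [-0.1, -0.1], [0.5, 0.4]]
[ 0.4996228   0.16965665 -0.03437147] -1.9693401958790933 [[-0.1, -0.9], [1.0, -1.1], [-0.1, -0.1], [-0.1, -1.3], [-1.4, 0.3], [-1.2, -0.2], [-0.3, 0.3]]
```

Run:
```python
from plan import *
a=np.radians(-2);Rt=best([0,0,-1],[np.cos(a),np.sin(a),0])
go(np.array([.4996,.1697,.16]),Rt);go(np.array([.4996,.1697,.013]),Rt)
```

```text
trans cm [ 0.53  2.81 -2.07] rot deg [29.8  1.6 -8.9]
trans cm [  0.53   2.81 -16.77] rot deg [29.8  1.6 -8.9]
```

>>> jog_arm([
  {"translation": [0.5,2.8,-2],"delta_rot": [29.8,1.6,-8.9],"fingers": 0},
  {"translation": [0.5,2.8,-2],"delta_rot": [29.8,1.6,-8.9],"fingers": 0},
  {"translation": [0.5,2.8,-2],"delta_rot": [29.8,1.6,-8.9],"fingers": 0},
  {"translation": [0.5,2.8,-2],"delta_rot": [29.8,1.6,-8.9],"fingers": 0},
  {"translation": [0.5,2.8,-2],"delta_rot": [29.8,1.6,-8.9],"fingers": 0},
  {"translation": [0.5,2.8,-2],"delta_rot": [29.8,1.6,-8.9],"fingers": 0},
  {"translation": [0.5,2.8,-5],"delta_rot": [29.8,1.6,-8.9],"fingers": 0},
  {"translation": [0.5,2.8,-7],"delta_rot": [29.8,1.6,-8.9],"fingers": 0},
  {"translation": [0.5,2.8,-7],"delta_rot": [29.8,1.6,-8.9],"fingers": 0},
  {"translation": [0.5,2.8,-7],"delta_rot": [29.8,1.6,-8.9],"fingers": 0},
])

```text
time_s: 8.05
position: [0.4996, 0.1667, 0.1071]
eef_rot: [0.705, 0.01, 0.709, -0.014]
contact_force: [-0.5, 0.3, 0.1]
width: 0.0854
```

```bash
python3 snap.py 8
python3 - <<'E'
from plan import *
o=arm.get_obs();print(o["position"],o["contact_force"],o["width"],o["time_s"])
a=np.radians(-2);Rt=best([0,0,-1],[np.cos(a),np.sin(a),0])
go(np.array([.4996,.1697,.013]),Rt)
s=load("side8")["frame"];cv2.imwrite("pics/s8.png",cv2.resize(s[170:370,190:400],(800,760),interpolation=cv2.INTER_CUBIC)[:600])
E
```

```text
[0.50048865 0.16696827 0.1087552 ] [ 1.08175124  0.99821566 -0.24753716] 0.08524471309519205 8.15
trans cm [-0.09  0.27 -9.58] rot deg [ 0.2 -0.2 -0.1]
```

View pics/s8.png

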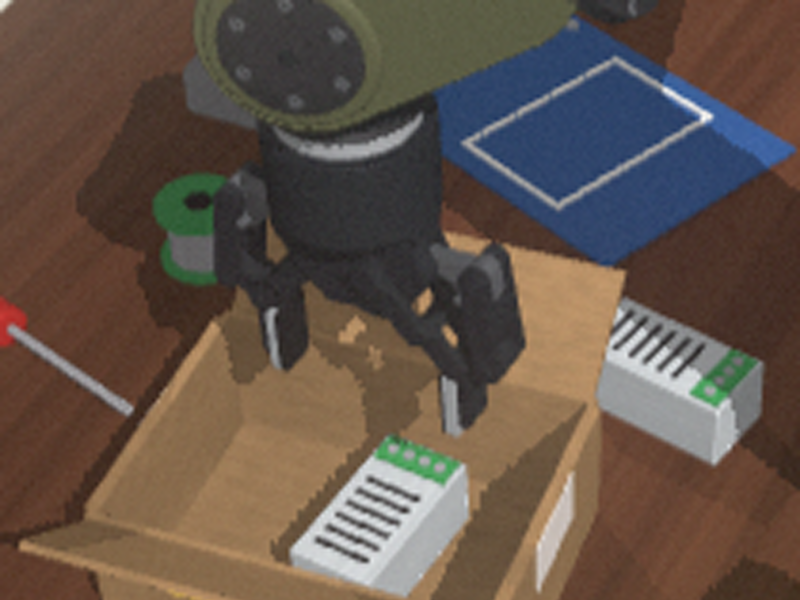

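>>> jog_arm([
  {"translation": [-0.1,0.3,-2],"delta_rot": [0,0,0],"fingers": 0},
  {"translation": [-0.1,0.3,-4],"delta_rot": [0,0,0],"fingers": 0},
  {"translation": [-0.1,0.3,-6],"delta_rot": [0,0,0],"fingers": 0},
  {"translation": [-0.1,0.3,-7.5],"delta_rot": [0,0,0],"fingers": 0},
  {"translation": [-0.1,0.3,-8.5],"delta_rot": [0,0,0],"fingers": 0},
  {"translation": [-0.1,0.3,-9.3],"delta_rot": [0,0,0],"fingers": 0},
  {"translation": [-0.1,0.3,-9.5],"delta_rot": [0,0,0],"fingers": 0},
  {"translation": [-0.1,0.3,-9.5],"delta_rot": [0,0,0],"fingers": 0},
])

```text
time_s: 8.82
position: [0.4993, 0.1697, 0.013]
eef_rot: [0.705, 0.011, 0.709, -0.013]
contact_force: [0.3, 0.0, 0.6]
width: 0.0855
```

```bash
python3 snap.py 9
python3 - <<'E'
from plan import *
o=arm.get_obs();print(o["position"],o["contact_force"],o["width"],o["time_s"])
s=load("side9")["frame"];cv2.imwrite("pics/s9.png",cv2.resize(s[170:370,190:400],(800,760),interpolation=cv2.INTER_CUBIC)[100:700])
E
```

```text
[0.49950323 0.1697542  0.0135281 ] [0.74548855 0.43322162 0.11957287] 0.08566255481451318 8.9167
```

View pics/s9.png

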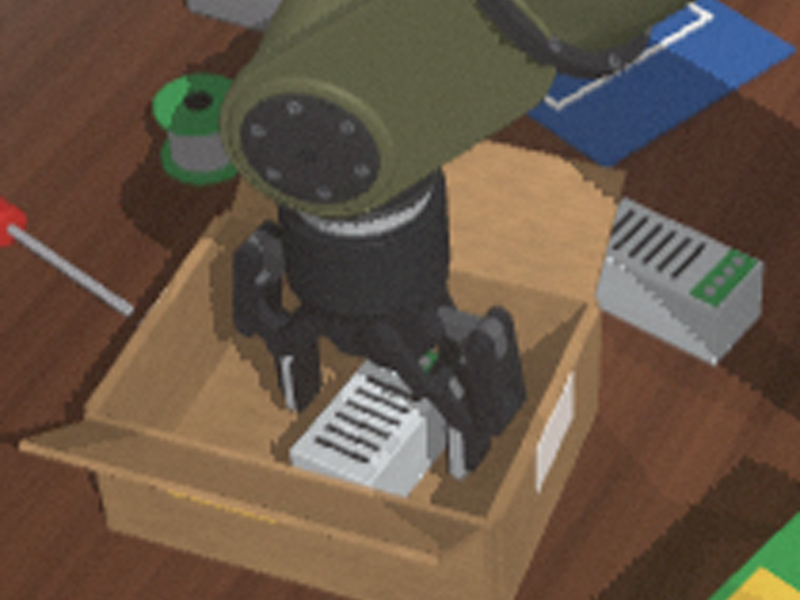

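>>> jog_arm([
  {"translation": [0,0,0],"delta_rot": [0,0,0],"fingers": 255},
  {"translation": [0,0,0],"delta_rot": [0,0,0],"fingers": 255},
  {"translation": [0,0,0],"delta_rot": [0,0,0],"fingers": 255},
  {"translation": [0,0,0],"delta_rot": [0,0,0],"fingers": 255},
  {"translation": [0,0,0],"delta_rot": [0,0,0],"fingers": 255},
  {"translation": [0,0,0],"delta_rot": [0,0,0],"fingers": 255},
  {"translation": [0,0,0],"delta_rot": [0,0,0],"fingers": 255},
  {"translation": [0,0,0],"delta_rot": [0,0,0],"fingers": 255},
], newtons=50)

```text
time_s: 9.58
position: [0.4994, 0.1697, 0.0133]
eef_rot: [0.706, 0.011, 0.708, -0.013]
contact_force: [-0.2, -0.8, 5.0]
width: 0.0452
```

>>> jog_arm([
  {"translation": [0,0,0.3],"delta_rot": [0,0,0],"fingers": 255},
  {"translation": [0,0,0.8],"delta_rot": [0,0,0],"fingers": 255},
  {"translation": [0,0,1.5],"delta_rot": [0,0,0],"fingers": 255},
  {"translation": [0,0,2.5],"delta_rot": [0,0,0],"fingers": 255},
  {"translation": [0,0,3.5],"delta_rot": [0,0,0],"fingers": 255},
  {"translation": [0,0,4],"delta_rot": [0,0,0],"fingers": 255},
  {"translation": [0,0,4],"delta_rot": [0,0,0],"fingers": 255},
])

```text
time_s: 10.17
position: [0.4997, 0.1698, 0.0544]
eef_rot: [0.706, 0.012, 0.708, -0.013]
contact_force: [0.6, 0.2, -2.4]
width: 0.0453
```

```bash
python3 snap.py 10
python3 - <<'E'
from plan import *
o=arm.get_obs();print(o["position"],o["contact_force"],o["width"],o["time_s"])
s=load("side10")["frame"];cv2.imwrite("pics/s10.png",cv2.resize(s[170:370,190:400],(800,760),interpolation=cv2.INTER_CUBIC)[100:700])
E
```

```text
[0.49900418 0.169617   0.05283451] [ 0.45526165 -0.1448137  -2.45208502] 0.04534575240898899 10.2667
```

View pics/s10.png

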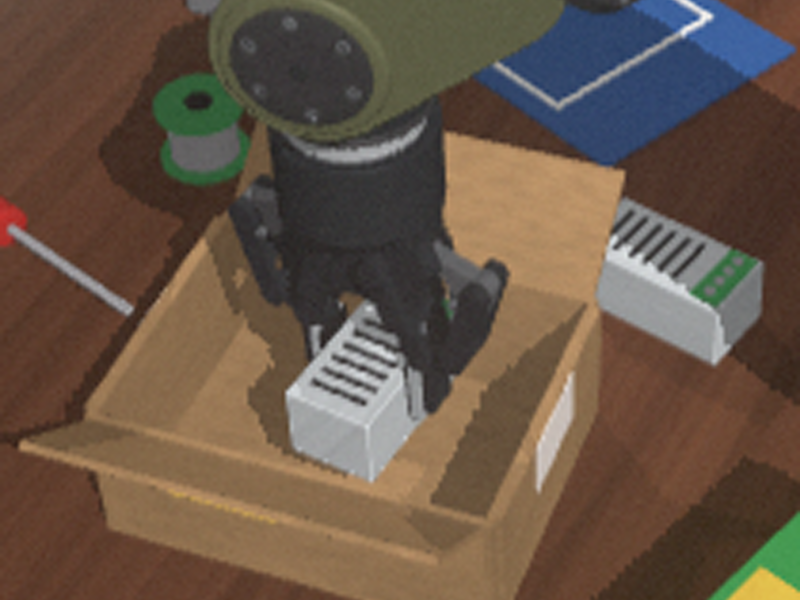

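>>> jog_arm([
  {"translation": [0,0,2.5],"delta_rot": [0,0,0],"fingers": 255},
  {"translation": [0,0,5.5],"delta_rot": [0,0,0],"fingers": 255},
  {"translation": [0,0,8.5],"delta_rot": [0,0,0],"fingers": 255},
  {"translation": [0,0,11.5],"delta_rot": [0,0,0],"fingers": 255},
  {"translation": [0,0,14],"delta_rot": [0,0,0],"fingers": 255},
  {"translation": [0,0,15.5],"delta_rot": [0,0,0],"fingers": 255},
  {"translation": [0,0,16],"delta_rot": [0,0,0],"fingers": 255},
  {"translation": [0,0,16],"delta_rot": [0,0,0],"fingers": 255},
])

```text
time_s: 10.93
position: [0.4992, 0.1697, 0.213]
eef_rot: [0.706, 0.011, 0.708, -0.013]
contact_force: [-0.6, 0.0, -2.5]
width: 0.0453
```

```bash
python3 snap.py 11
python3 - <<'E'
from plan import *
o=arm.get_obs();print(o["position"],o["contact_force"],o["width"],o["time_s"])
a=np.radians(-20.65);Rt=best([0,0,-1],[np.cos(a),np.sin(a),0])
go(np.array([.5618,-.1935,.21]),Rt)
d=load("side0");f=d["frame"].copy();b=np.radians(-20.65);rr=R.from_euler('z',b)
for sx,sy in ((1,1),(1,-1),(-1,-1),(-1,1)):
    u=proj(d,rr.apply([sx*.04,sy*.062,0])+[.5618,-.1935,.003])[0];print(u.round(1));cv2.circle(f,tuple(int(v) for v in u.round()),1,(0,0,255),-1)
cv2.imwrite("pics/mchk.png",cv2.resize(f[165:250,280:410],None,fx=5,fy=5,interpolation=cv2.INTER_CUBIC))
E
```

```text
[0.49852016 0.16945817 0.21110268] [-0.55326869  0.39076178 -3.17721539] 0.04496765090489246 11.0333
trans cm [  6.33 -36.3   -0.11] rot deg [  0.1  -0.4 -18.7]
[313.7 206.8]
[351.6 185.3]
[375.2 199.5]
[337.1 222.5]
```

View pics/mchk.png

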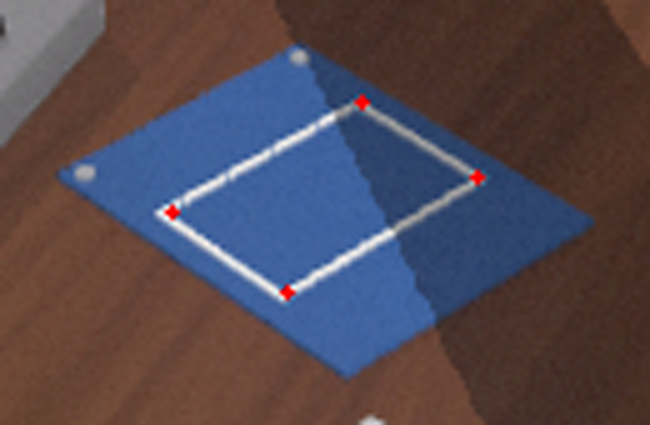

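View pics/c11.png

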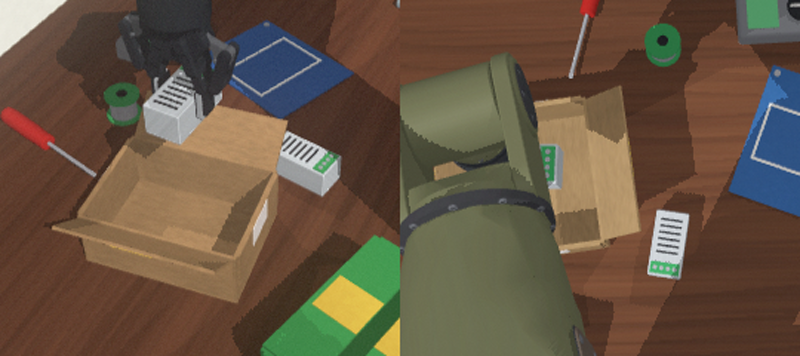

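>>> jog_arm([
  {"translation": [0.2,-1.3,0],"delta_rot": [0,0,-1],"fingers": 255},
  {"translation": [0.7,-4,0],"delta_rot": [0,0,-2.5],"fingers": 255},
  {"translation": [1.2,-7,0],"delta_rot": [0,0,-4],"fingers": 255},
  {"translation": [1.8,-10.3,0],"delta_rot": [0,0,-6],"fingers": 255},
  {"translation": [2.4,-13.8,0],"delta_rot": [0,0,-8],"fingers": 255},
  {"translation": [3,-17.3,0],"delta_rot": [0,0,-10],"fingers": 255},
  {"translation": [3.6,-20.8,0],"delta_rot": [0,0,-12],"fingers": 255},
  {"translation": [4.2,-24.3,0],"delta_rot": [0,0,-14],"fingers": 255},
  {"translation": [4.9,-28,0],"delta_rot": [0,0,-16],"fingers": 255},
  {"translation": [5.5,-31.5,0],"delta_rot": [0,0,-17],"fingers": 255},
  {"translation": [6,-34.5,0],"delta_rot": [0,0,-18],"fingers": 255},
  {"translation": [6.3,-36.3,0],"delta_rot": [0,0,-18.7],"fingers": 255},
])

```text
time_s: 12.03
position: [0.5612, -0.1971, 0.2108]
eef_rot: [0.693, 0.128, 0.698, -0.129]
contact_force: [-0.9, 1.2, -2.6]
width: 0.0453
```

>>> jog_arm([
  {"translation": [0,0,-1],"delta_rot": [0,0,0],"fingers": 255},
  {"translation": [0,0,-3.5],"delta_rot": [0,0,0],"fingers": 255},
  {"translation": [0,0,-6.5],"delta_rot": [0,0,0],"fingers": 255},
  {"translation": [0,0,-9.5],"delta_rot": [0,0,0],"fingers": 255},
  {"translation": [0,0,-12.5],"delta_rot": [0,0,0],"fingers": 255},
  {"translation": [0,0,-14.5],"delta_rot": [0,0,0],"fingers": 255},
  {"translation": [0,0,-16],"delta_rot": [0,0,0],"fingers": 255},
  {"translation": [0,0,-16.5],"delta_rot": [0,0,0],"fingers": 255},
  {"translation": [0,0,-16.5],"delta_rot": [0,0,0],"fingers": 255},
])

```text
time_s: 12.78
position: [0.5608, -0.1931, 0.0456]
eef_rot: [0.692, 0.127, 0.699, -0.127]
contact_force: [0.6, -0.3, -3.1]
width: 0.0454
```

```bash
python3 snap.py 12
python3 - <<'E'
from plan import *
o=arm.get_obs();print(o["position"],o["contact_force"],o["width"],o["time_s"])
a=np.radians(-20.65);Rt=best([0,0,-1],[np.cos(a),np.sin(a),0])
go(np.array([.5618,-.1935,.0125]),Rt)
f=np.hstack([load("side12")["frame"][130:280,250:440],load("top12")["frame"][130:280,320:510]]);cv2.imwrite("pics/s12.png",cv2.resize(f,(800,316),interpolation=cv2.INTER_CUBIC))
E
```

```text
[ 0.56205903 -0.19352128  0.04803959] [-0.14293878 -0.16127423 -1.94113846] 0.045014939407240884 12.8833
trans cm [-0.03  0.   -3.55] rot deg [ 0.  -0.3  0.1]
```

View pics/s12.png

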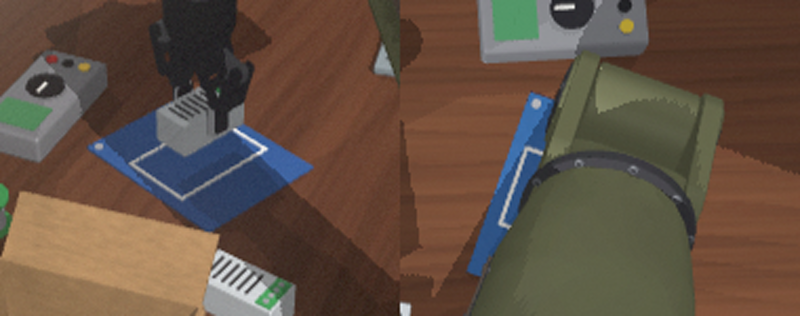

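>>> jog_arm([
  {"translation": [0,0,-0.8],"delta_rot": [0,0,0],"fingers": 255},
  {"translation": [0,0,-1.6],"delta_rot": [0,0,0],"fingers": 255},
  {"translation": [0,0,-2.3],"delta_rot": [0,0,0],"fingers": 255},
  {"translation": [0,0,-2.8],"delta_rot": [0,0,0],"fingers": 255},
  {"translation": [0,0,-3.1],"delta_rot": [0,0,0],"fingers": 255},
  {"translation": [0,0,-3.3],"delta_rot": [0,0,0],"fingers": 255},
  {"translation": [0,0,-3.4],"delta_rot": [0,0,0],"fingers": 255},
  {"translation": [0,0,-3.4],"delta_rot": [0,0,0],"fingers": 255},
])

```text
time_s: 13.55
position: [0.562, -0.1934, 0.0136]
eef_rot: [0.694, 0.126, 0.698, -0.128]
contact_force: [-0.5, 0.3, -2.8]
width: 0.0449
```

>>> jog_arm([
  {"translation": [0,0,-0.1],"delta_rot": [0,0,0],"fingers": 255},
  {"translation": [0,0,-0.1],"delta_rot": [0,0,0],"fingers": 255},
])

```text
time_s: 13.72
position: [0.5621, -0.1934, 0.0128]
eef_rot: [0.694, 0.126, 0.697, -0.128]
contact_force: [0.5, -0.6, -2.1]
width: 0.0452
```

>>> jog_arm([
  {"translation": [0,0,-0.1],"delta_rot": [0,0,0],"fingers": 255},
  {"translation": [0,0,-0.1],"delta_rot": [0,0,0],"fingers": 255},
])

```text
time_s: 13.88
position: [0.5622, -0.1935, 0.0123]
eef_rot: [0.694, 0.126, 0.697, -0.128]
contact_force: [-2.1, 0.6, 5.0]
width: 0.0454
```

>>> jog_arm([
  {"translation": [0,0,0],"delta_rot": [0,0,0],"fingers": 60},
  {"translation": [0,0,0],"delta_rot": [0,0,0],"fingers": 30},
  {"translation": [0,0,0],"delta_rot": [0,0,0],"fingers": 0},
  {"translation": [0,0,0],"delta_rot": [0,0,0],"fingers": 0},
  {"translation": [0,0,0],"delta_rot": [0,0,0],"fingers": 0},
  {"translation": [0,0,0],"delta_rot": [0,0,0],"fingers": 0},
  {"translation": [0,0,0],"delta_rot": [0,0,0],"fingers": 0},
])

```text
time_s: 14.47
position: [0.562, -0.1934, 0.0116]
eef_rot: [0.694, 0.126, 0.698, -0.128]
contact_force: [0.0, 1.2, -0.9]
width: 0.0853
```

>>> jog_arm([
  {"translation": [0,0,1],"delta_rot": [0,0,0],"fingers": 0},
  {"translation": [0,0,3],"delta_rot": [0,0,0],"fingers": 0},
  {"translation": [0,0,6],"delta_rot": [0,0,0],"fingers": 0},
  {"translation": [0,0,10],"delta_rot": [0,0,0],"fingers": 0},
  {"translation": [0,0,14],"delta_rot": [0,0,0],"fingers": 0},
  {"translation": [0,0,18],"delta_rot": [0,0,0],"fingers": 0},
  {"translation": [-3,-4,20],"delta_rot": [0,0,0],"fingers": 0},
  {"translation": [-6,-8,20],"delta_rot": [0,0,0],"fingers": 0},
  {"translation": [-9,-12,20],"delta_rot": [0,0,0],"fingers": 0},
  {"translation": [-12,-16,20],"delta_rot": [0,0,0],"fingers": 0},
  {"translation": [-15,-19,20],"delta_rot": [0,0,0],"fingers": 0},
  {"translation": [-18,-22,20],"delta_rot": [0,0,0],"fingers": 0},
])

```text
time_s: 15.47
position: [0.4063, -0.3872, 0.2126]
eef_rot: [0.694, 0.126, 0.697, -0.128]
contact_force: [0.1, 0.0, 0.1]
width: 0.0852
```

>>> jog_arm([
  {"translation": [-2,-3,0],"delta_rot": [0,0,0],"fingers": 0},
  {"translation": [-3,-4,0],"delta_rot": [0,0,0],"fingers": 0},
  {"translation": [-3,-4,0],"delta_rot": [0,0,0],"fingers": 0},
  {"translation": [-3,-4,0],"delta_rot": [0,0,0],"fingers": 0},
  {"translation": [-3,-4,0],"delta_rot": [0,0,0],"fingers": 0},
])

```text
time_s: 15.88
position: [0.3786, -0.4251, 0.2119]
eef_rot: [0.694, 0.126, 0.697, -0.127]
contact_force: [-0.5, -0.6, 0.1]
width: 0.0852
```

```bash
python3 snap.py 13
python3 - <<'E'
from plan import *
o=arm.get_obs();print(o["position"],o["contact_force"],o["width"],o["time_s"])
E
```

```text
[ 0.3787877  -0.42491983  0.21182131] [1.04089564 0.36195255 0.62682612] 0.08521339952472168 15.9833
```

View pics/side13.png

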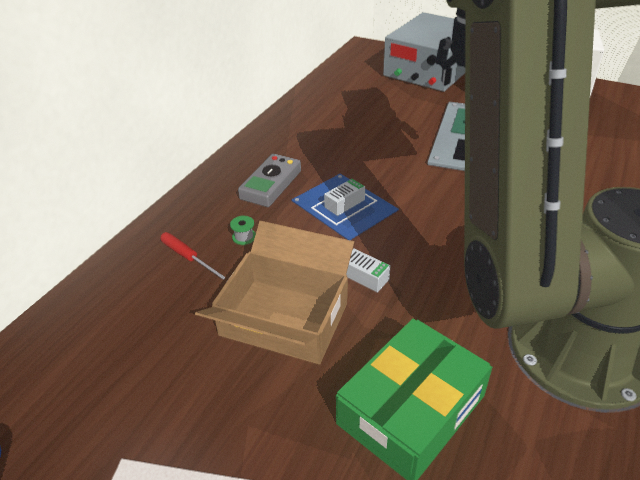

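View pics/top13.png

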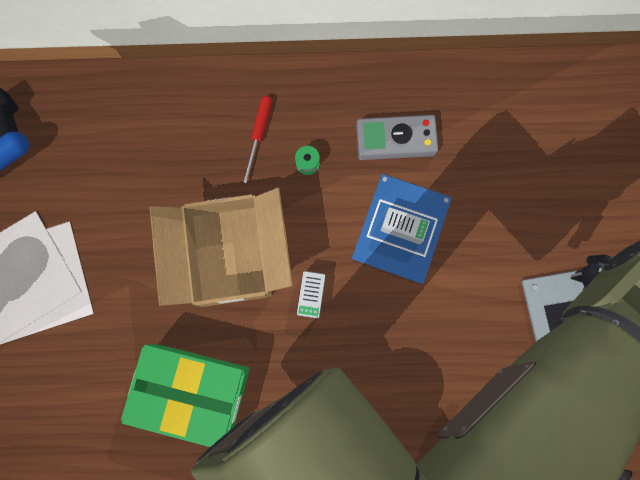

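Run:
```python
from fit import *
t=load("top13");s=load("side13")
f=np.hstack([cv2.resize(s["frame"][215:365,190:360],(400,353)),cv2.resize(t["frame"][180:310,145:295],(400,353))])
cv2.imwrite("pics/f13.png",f)
def r2(q,th=None):
    o=[]
    for d,uv,l in [(t,(150,208),edge(1,.097,q[0])),(t,(160,305),edge(1,-.097,q[0])),(t,(279,189),edge(-1,.097,q[1])),(t,(291,288),edge(-1,-.097,q[1])),
      (s,(262,222),edge(-1,.097,q[1])),(s,(354,241),edge(-1,-.097,q[1])),(s,(195,313),edge(1,.097,q[0]))]:
        o.append(proj(d,W([.5113,.1766,.1215],l))[0]-uv)
    return np.array(o).ravel()
r=least_squares(r2,[2.4,2.2]);print(r.x,r2(r.x).reshape(-1,2).round(1).tolist())
a=load("top0")["frame"].astype(int);b=t["frame"].astype(int)
for n,(x0,x1,y0,y1) in dict(tool=(235,280,90,185),spool=(290,325,140,178),mm=(350,445,105,165),dec=(290,330,265,322),green=(115,255,335,452)).items():
    print(n,np.abs(a-b)[y0:y1,x0:x1].mean().round(1))
```

```text
[2.51909423 2.53558781] [[-0.5, -1.5], [-1.4, 0.4], [-0.1, -0.8], [1.2, -1.8], [-1.3, -1.5], [0.9, 0.5], [0.2, -0.2]]
tool 1.7
spool 5.4
mm 0.8
dec 2.4
green 3.0
```

View pics/f13.png

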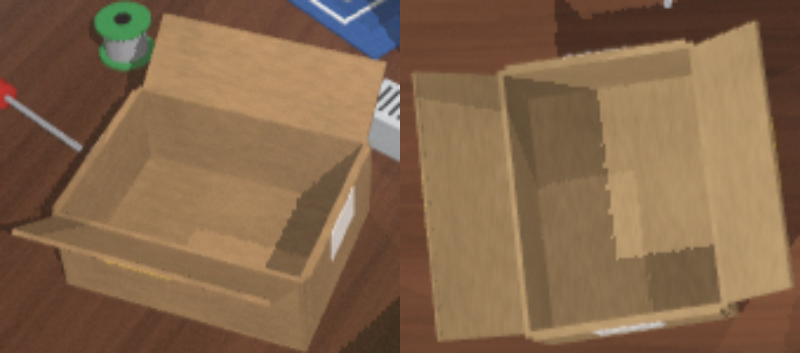

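```bash
python3 -c "
from rig import arm
print(arm.sign_off(), arm.get_obs()['time_s'])"
```

```text
the job is handed in; nothing more can be done
the job is handed in; nothing more can be done
```

I opened both carton flaps, lifted the power supply out and set it down upright inside the white outline, then handed the job in. The arm had used about 16 s of the 62 s.

- **Flaps:** I lifted each one from underneath with the closed fingers, then pushed it outward. The last pictures put both at about 2.5 rad, close to their 2.7 rad stops. The carton still matches the pose measured at the start, to within 1–2 pixels.
- **Power supply:** I took the one in the carton, which is farther from the base than its look-alike. I gripped it across the 46 mm side with 50 N. I lowered it in 1 mm steps until the force reading turned to about 5 N of contact, then released it. The last pictures show it upright inside the outline, with its long side along the outline's long side. I judged this by eye and did not measure its final pose.
- **Other things on the bench:** The multimeter, screwdriver, look-alike supply and green carton match the first top picture. The spool's patch changed more than the rest; I put that down to a shadow, since it looks unmoved in both views.

Nothing touched the robot in its final pose, and no check failed. The side and top cameras disagreed by about 4 mm on where the supply stood in the carton, so I used the combined fit, and the grasp went as planned.

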